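# Clear the checking fixture, then present the offset lever level above it

## Robot

A 6-joint arm with a two-finger parallel gripper is mounted at the origin on the work surface. World frame = base frame: x ahead of the robot, y to its left, z up, the work surface at z = 0. Lengths are in m, angles in rad, forces in N, time in s.
With the tool pointing down it reaches from about 0.25 to 0.725 m from the base axis. Payload 4 kg.
Tool frame: the origin (TCP) lies between the finger pads; the fingertips stand 25 mm ahead of it and the grasp point (between the pads) lies 6 mm ahead of it; z points along the fingers, y is the line along which they close (so a half turn about z gives the same grasp; the last joint's range is limited). The gripper opens to 85 mm and grips with 20 to 120 N. Pads are 22 mm wide; open, the fingers measure 114 mm over their backs; the gripper's body (76 mm by 85 mm) begins 54 mm behind the grasp point. The pads swing forward as they close: fully open they stand 13 mm farther back than shut.
Start: joints at [1.171, 0.241, 0.005, 1.335, 0, 1.571], TCP at [0.195, 0.461, 0.256] pointing down, gripper open.
Joint ranges: [-2.72, 2.72], [-1.05, 1.87], [-1.09, 1.28], [-1.99, 2.15], [-1.42, 1.44], [-3.14, 3.14]. Speed limits (rad/s): [2.79, 2.79, 3.14, 3.14, 3.14, 3.14].

## Interface

Orientations are given as a unit quaternion [x, y, z, w].
In Python, from workcell import bot gives the robot as it stands. The module is installed in compiled form; this text tells all that it offers.
- The arm moves only by the shell command python3 -m pendant 'ROWS'. ROWS is JSON, one flat list of numbers, 7 for each row, row after row: the shift along the tool's x, y, z normalised to -1 to 1, where 1 is 0.5 m, then the turn, a rotation vector about the tool's x, y, z normalised to -1 to 1, where 1 is 180 degrees, then the opening, from 0 (shut) to 1 (fully open). In form: [tx, ty, tz, ax, ay, az, fingers, tx, ty, tz, ax, ay, az, fingers, ...]. A call has exactly 10 rows; each row is the pose to reach, as a shift and turn from the pose commanded when the call began, along the tool's axes at that moment, turning the shorter way round; what a row does not reach only later rows make up. A row lasts 1/12 s, in which the tool goes at most 41.7 mm and 7.16 degrees, less where a joint would pass 70% of its speed; a pose out of reach is approached as far as the arm can. A call with a number of a shift or a turn outside -1 to 1 is refused whole. A call with a gripper value outside its range is refused whole. The fingers move at their own pace and stop on an object; the grip force is fixed at half the most. Time passes only in rows, so rows that repeat a pose let the fingers close, or fill a call up. It gives the time, the measured TCP pose, the force, the opening and the grip force at its end, in the units of the state.
- bot.get_obs(): the state, without advancing time (a new reading comes with each control period).
- bot.camera(name): name is "side" or "top" or "wrist"; returns a dict with "pixels" (400x640x3 uint8, red, green, blue), "mtx" (3x3 intrinsics, pixels), "k1" (the pictures are not rectified: a ray, as slopes to the right and down, at radius r is drawn at 1 + k1 r^2 times it, then the intrinsics apply), "cam_to_world" (4x4, takes a point from camera to world coordinates); the wrist camera has in their place "hand_eye" (4x4, takes a point from camera to tool coordinates, whose origin is the TCP and whose axes are the flange's). Camera axes: x right, y up, looking along -z (the intrinsics and any distortion apply to the point x, -y, -z); pixel columns grow to the right and rows downward; lengths in m; the calibration is good to about 2 mm. A picture is of the moment at which its call begins: read the wrist's pose just before it. There is no depth.
- bot.job_done(): hands the job in; it is judged then, once.
The state is a dict: "clock": time; "joint_pos": joint angles; "joint_vel": joint speeds; "tau": joint torques, N m; "eef_pos": TCP position; "tool_rot": TCP orientation; "ft_force": force on the tool from outside, world axes, zero at the start; "ft_torque": the same for the moment, N m; "grip_width": finger opening in m; "grasp_force": force on a finger pad.
Only numpy, scipy, OpenCV 4.12 (cv2) and the standard library are available. Lean on these libraries where they do the work, as an engineer would, in place of code of your own. Each camera call takes 0.05 s, during which the arm holds its last target. There are 200 camera calls.

## Task

An orange pot has been left on the checking fixture: first nest it squarely down into the matching pot standing on the bench and let go of it. Then pick up the aluminium lever by its balance point and hold it level over the fixture, its thick boss above the thick post and its small eye above the thin post, about 5 cm clear of the post tops, and finish while still holding it there, still. Do not strike the fixture with the lever, and leave the standing pot and the other things on the bench where they are.

Things in the scene. Friction and masses are not known exactly. Their poses are not given: they have to be found in the camera images.
- pot_loose: Orange pot, at first on the fixture plate (15 mm above the bench) between the posts. 70 mm high, 90 g; tapered body, outer radius 18 mm at the foot, 24.5 mm at 44 mm height, then a straight collar 60 mm in diameter (mouth 52 mm inside) up to the rim. Origin: centre of its underside; z up. Nested, its collar sits on the twin's rim, 26 mm higher than the twin.
- pot_stand: Identical, somewhat heavier (140 g) pot standing mouth up on the bench itself, roughly midway between fixture and tray. Same shape; origin: centre of its underside, z up. It stays there as the outer pot.
- lever: Aluminium offset lever, 0.3 to 0.5 kg, flat on the blue tray (top 12 mm above the bench). Thick boss (44 mm wide, 36 high) and small eye (26 wide, 36 high), dark dimples on top, axes 145 mm apart, joined by a straight bar 18 mm wide, 12 to 30 mm above the underside. Balances on the bar 50.5 mm from the boss axis. Origin: centre of the boss's underside; y to the eye, z up.
- balance (a point): Balance point (centre of mass along the bar): 50.5 mm from the boss axis, in the middle of the bar, 21 mm above the lever's underside.
- boss (a point): Centre of the underside of the lever's thick boss.
- eye (a point): Centre of the underside of the lever's small eye.
- fixture: Fixed fixture: dark steel plate 80 x 235 mm (x, y), 15 mm thick, two steel posts on its y axis, 145 mm apart, 25 mm high. On its +x side (away from the robot) a column with a dial gauge, 167 mm high; its nearest part is 118 mm from the line through the posts. Origin: centre of the plate's underside; y from thick to thin post.
- big_post (a point): Centre of the top of the thick post (22 mm diameter, at -y of the fixture, 40 mm above the bench), place of the boss.
- small_post (a point): Centre of the top of the thin post (12 mm diameter, at +y of the fixture, 40 mm above the bench), place of the eye.
- tray: Fixed blue foam tray, 210 x 250 mm (x, y), 12 mm thick, flat; origin: centre of its underside. The lever lies in its half nearer to the robot. Tray and fixture may be on either side of the bench.
- spool: Bystander: brown turned part, 40 mm diameter, 34 mm high, standing in the far half of the tray. Origin: centre of its underside.
- ring_gauge: Bystander: steel ring, 42 mm diameter, 18 mm high, in the far half of the tray. Origin: centre of its underside.
- jar: Bystander: amber jar, 50 mm diameter, 75 mm high, behind the work area. Origin: centre of its underside.
- can: Bystander: white can, 52 mm diameter, 80 mm high, behind the work area. Origin: centre of its underside.
- driver: Bystander: red-handled screwdriver lying crosswise on the bench beyond the standing pot. Origin: on its underside.
- weight: Bystander: brass weight, 34 mm diameter, 48 mm high, on the bench between the standing pot and the robot. Origin: centre of its underside.
Things that resemble listed ones, but are neither listed nor needed, are in the scene too. There is more than one size of the lever; the job needs the largest.

How it is judged:
By the outcome, as a careful person would: the job done as asked, in the order asked, and still so for the second after the job is handed in, while the arm keeps its last pose, push and grip.
It also fails if it takes over 61 s, if anything falls off the work surface, if the arm or the gripper's body presses on something with over 40 N, if the wrist force passes 120 N, or if a joint passes its speed limit or range.

## Working session

There is one attempt and no reset: what is moved stays moved. The work goes in short steps, Python scripts to look and compute and a shell command to move; the robot and the scene stay as the last step left them, time stands still between calls to the robot, and variables do not carry over. Pictures are saved under pics/ and viewed, at most 11 in all, crops included, and the job is handed in when it is done.

```bash
mkdir -p pics; cat > h.py <<'E'
import numpy as np, cv2
from workcell import bot
from scipy.spatial.transform import Rotation as R
def cam(n):
    o=bot.get_obs(); c=bot.camera(n); 
    if n=='wrist':
        T=np.eye(4);T[:3,:3]=R.from_quat(o['tool_rot']).as_matrix();T[:3,3]=o['eef_pos']; c['T']=T@np.array(c['hand_eye'])
    else: c['T']=np.array(c['cam_to_world'])
    c['img']=np.ascontiguousarray(c['pixels'][:,:,::-1]); return c
def ray(c,uv):
    k=float(c['k1']);K=np.array(c['mtx'])
    p=cv2.undistortPoints(np.array([[uv]],float),K,np.array([k,0,0,0,0.])).ravel()
    d=c['T'][:3,:3]@np.array([p[0],-p[1],-1]); return c['T'][:3,3],d
def plane(c,uv,z):
    o,d=ray(c,uv); return o+d*(z-o[2])/d[2]
def proj(c,P):
    p=np.linalg.inv(c['T'])@np.append(P,1); x=p[0]/-p[2];y=-p[1]/-p[2];s=1+float(c['k1'])*(x*x+y*y)
    q=np.array(c['mtx'])@[x*s,y*s,1]; return q[:2]
E
python3 - <<'E'
from h import *
for n in('top','side'):
    c=cam(n); cv2.imwrite(f'pics/{n}.png',c['img']); print(n,c['T'].round(3).tolist(),c['mtx'],c['k1'])
o=bot.get_obs();print(o)
E
```

```text
top [[0.015, 0.995, -0.101, 0.393], [-1.0, 0.014, -0.018, -0.059], [-0.016, 0.101, 0.995, 1.477], [0.0, 0.0, 0.0, 1.0]] [[491.55500558   0.         322.58532797]
 [  0.         491.55500558 193.8126004 ]
 [  0.           0.           1.        ]] -0.02341822746263544
side [[0.931, 0.292, -0.219, 0.278], [-0.364, 0.713, -0.599, -0.783], [-0.018, 0.638, 0.77, 1.009], [0.0, 0.0, 0.0, 1.0]] [[409.08312321   0.         323.68882241]
 [  0.         409.08312321 199.00408114]
 [  0.           0.           1.        ]] -0.021060446938482608
{'clock': 0.1, 'joint_pos': array([ 1.17098857e+00,  2.41368061e-01,  3.87326095e-03,  1.33522594e+00,
       -1.79975906e-05,  1.57075561e+00]), 'joint_vel': array([-0.00026455, -0.00277913,  0.00189133,  0.00095705, -0.00134381,
       -0.00065254]), 'tau': array([ 1.47458086e-04, -3.73137438e+01,  2.53010470e+01,  1.08672658e-02,
       -5.99337795e-06, -5.22757006e-06]), 'eef_pos': array([0.19442228, 0.46008565, 0.25549222]), 'tool_rot': array([ 1.98555070e-01,  9.80089260e-01, -9.44826985e-04, -1.82269710e-04]), 'ft_force': array([ 0.38029255, -0.27197734, -1.25957741]), 'ft_torque': array([-0.01587314, -0.01976075, -0.01105896]), 'grasp_force': 0.0, 'grip_width': 0.08510398336138371}
```

View pics/top.png

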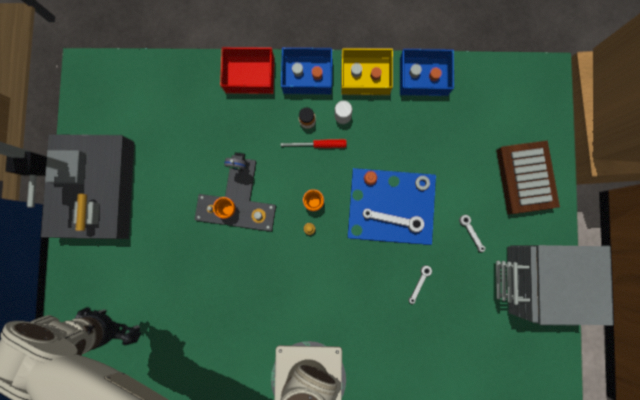

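View pics/side.png

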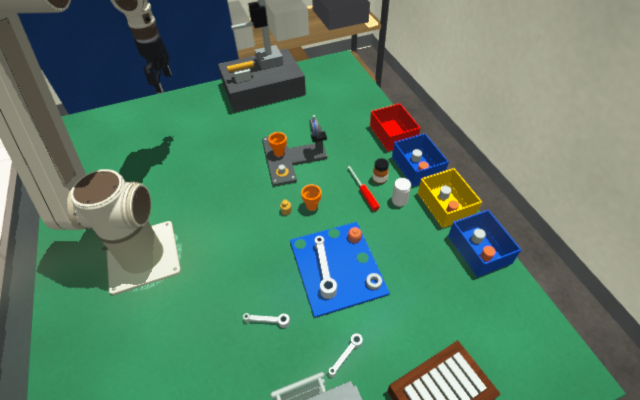

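Top view: the orange pot on the fixture is at (223,208), the standing pot at (313,201) and the brass weight at (309,229). The candidate levers are (417,224)-(367,214) on the tray, (465,219)-(482,249) and (426,270)-(412,301). The last two are small and lie on the bare bench, so the tray lever is the one. The thick post is near (258,215) with something orange on it, the thin post near (208,208). One close crop to check.

```bash
python3 - <<'E'
from h import *
c=cam('top'); im=c['img']
a=cv2.resize(im[150:250,190:290],None,fx=4,fy=4,interpolation=cv2.INTER_CUBIC)
b=cv2.resize(im[150:250,345:445],None,fx=4,fy=4,interpolation=cv2.INTER_CUBIC)
cv2.imwrite('pics/crop.png',np.hstack([a,b]))
hsv=cv2.cvtColor(im,cv2.COLOR_BGR2HSV)
def cc(m,lo=6):
    n,l,s,ce=cv2.connectedComponentsWithStats(m.astype(np.uint8)); return [(s[i].tolist(),ce[i].round(1).tolist()) for i in range(1,n) if s[i][4]>lo]
H,S,V=hsv[...,0],hsv[...,1],hsv[...,2]
m=(H>4)&(H<24)&(S>150)&(V>90); m[:150]=0;m[250:]=0;m[:,:190]=0;m[:,445:]=0
for x in cc(m,20):
    print(x); u=x[0]
    P=plane(c,(u[0]+u[2]/2-.5,u[1]+u[3]/2-.5),.085 if u[0]<260 else .07); print(P.round(4))
m=(S<60)&(V>140); m[:,:345]=0;m[:150]=0;m[250:]=0;m[:,445:]=0
for x in cc(m,20): print('lev',x)
for n,uv,z in [('boss',(417,224),.048),('eye',(367,214),.048),('thick',(258,215),.04),('thin',(208.5,209),.04)]: print(n,plane(c,uv,z).round(4))
E
```

```text
([365, 172, 11, 12, 101], [370.1, 177.7])
[ 0.5848 -0.1698  0.07  ]
([303, 190, 21, 21, 353], [313.0, 200.1])
[ 0.5174 -0.0066  0.07  ]
([211, 197, 24, 22, 369], [223.2, 207.6])
[0.491  0.2505 0.085 ]
([252, 209, 14, 14, 79], [259.1, 215.6])
[0.4697 0.147  0.085 ]
([304, 223, 11, 12, 97], [309.0, 228.4])
[0.4355 0.0034 0.07  ]
lev ([416, 176, 14, 13, 84], [422.3, 182.0])
lev ([363, 209, 61, 22, 408], [394.8, 219.0])
boss [ 0.4537 -0.3083  0.048 ]
eye [ 0.4807 -0.1634  0.048 ]
thick [0.4737 0.1551 0.04  ]
thin [0.4892 0.3018 0.04  ]
```

View pics/crop.png

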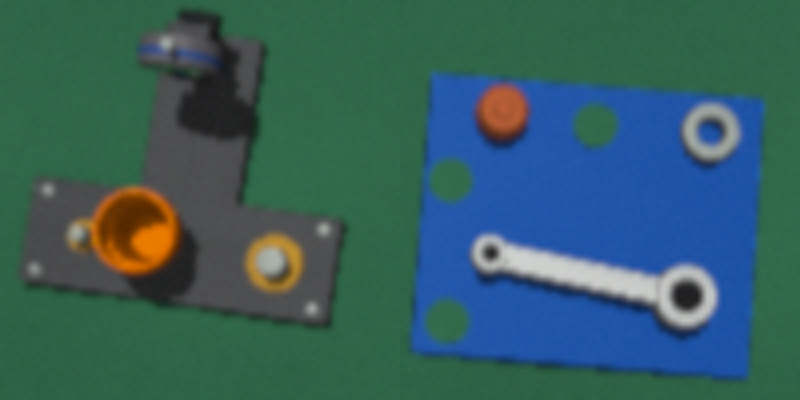

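The crop confirms it. The lever on the tray measures about 147 mm between its dimples, which fits the largest size. The thick post is on the right and the thin post on the left of the pot. Next I move over the pot.

```bash
cat >> h.py <<'E'
def go(p,phi):
    """normalised shift/turn from measured pose to TCP p, tool down, closing line at phi deg"""
    o=bot.get_obs(); M=R.from_quat(o['tool_rot']).as_matrix(); a=np.radians(phi)
    Y=np.array([np.cos(a),np.sin(a),0]);Z=np.array([0,0,-1.]);X=np.cross(Y,Z)
    t=M.T@(np.array(p)-o['eef_pos'])/.5; r=R.from_matrix(M.T@np.c_[X,Y,Z]).as_rotvec()/np.pi
    print('at',np.round(o['eef_pos'],4),'go',t.round(4),r.round(4))
def st():
    o=bot.get_obs();print(round(o['clock'],2),o['eef_pos'].round(4),R.from_quat(o['tool_rot']).as_matrix().round(3).tolist(),o['grip_width'],o['grasp_force'],o['ft_force'].round(1))
E
python3 - <<'E'
from h import *
go((.46,.2505,.25),0); c=cam('wrist'); print(np.round(c['hand_eye'],3).tolist(),c['mtx'])
E
```

```text
at [0.1945 0.4602 0.2556] go [-0.6524 -0.1796  0.0115] [-4.000e-04  3.000e-04  3.727e-01]
[[-0.0, 0.954, 0.301, 0.075], [1.0, 0.0, -0.0, -0.001], [-0.0, 0.301, -0.954, -0.118], [0.0, 0.0, 0.0, 1.0]] [[320.56488147   0.         324.65536144]
 [  0.         320.56488147 194.42450295]
 [  0.           0.           1.        ]]
```

```bash
python3 -m pendant '[-0.065,-0.018,0.001,0,0,0.037,1, -0.13,-0.036,0.002,0,0,0.075,1, -0.196,-0.054,0.003,0,0,0.112,1, -0.261,-0.072,0.005,0,0,0.149,1, -0.326,-0.09,0.006,0,0,0.187,1, -0.392,-0.108,0.007,0,0,0.224,1, -0.457,-0.126,0.008,0,0,0.261,1, -0.522,-0.144,0.009,0,0,0.298,1, -0.587,-0.162,0.01,0,0,0.336,1, -0.652,-0.18,0.012,0,0,0.373,1]'
python3 - <<'E'
from h import *
st(); c=cam('wrist'); cv2.imwrite('pics/w1.png',c['img'])
im=c['img'];h=cv2.cvtColor(im,cv2.COLOR_BGR2HSV);m=((h[...,0]>4)&(h[...,0]<24)&(h[...,1]>150)&(h[...,2]>60)).astype(np.uint8)
for q in cv2.findContours(m,cv2.RETR_EXTERNAL,cv2.CHAIN_APPROX_NONE)[0]:
    if cv2.contourArea(q)>150: print(cv2.boundingRect(q))
print([proj(c,p).round(0) for p in [(.491,.2505,.085),(.5174,-.0066,.07),(.4737,.1551,.04),(.4892,.3018,.04)]])
E
```

```text
clock: 1.03
eef_pos: [0.4609, 0.2494, 0.2502]
tool_rot: [0.71, 0.705, -0.0, -0.0]
ft_force: [-0.1, -0.1, 0.2]
grip_width: 0.085
grasp_force: 0.0
1.03 [0.4609 0.2494 0.2502] [[0.007, 1.0, -0.0], [1.0, -0.007, -0.0], [-0.0, -0.0, -1.0]] 0.08500716540449428 0.0 [-0.1 -0.1  0.2]
(355, 331, 41, 33)
(298, 326, 24, 30)
(320, 225, 35, 30)
(328, 146, 65, 67)
[array([356., 179.]), array([371., 380.]), array([335., 250.]), array([351., 118.])]
```

View pics/w1.png

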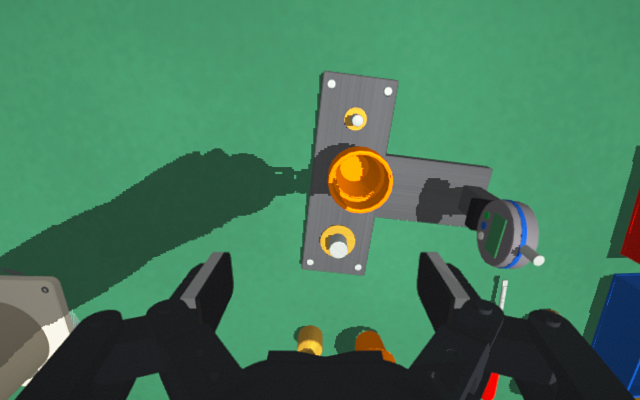

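Wrist view: pot rim centre is near (360,180), thin post top near (357,120), thick post top near (338,249). The gauge at (508,233) is well clear.

```bash
python3 - <<'E'
from h import *
c=cam('wrist');h=cv2.cvtColor(c['img'],cv2.COLOR_BGR2HSV);H,S,V=cv2.split(h)
print('pot',plane(c,(360,179),.085).round(4), 'edges',[plane(c,p,.085).round(4).tolist() for p in [(328,179),(392.5,179)]])
def blob(m,box):
    z=np.zeros_like(m);x0,y0,x1,y1=box;z[y0:y1,x0:x1]=m[y0:y1,x0:x1]
    n,l,s,ce=cv2.connectedComponentsWithStats(z.astype(np.uint8));i=1+s[1:,4].argmax();return ce[i],s[i]
w=(S<50)&(V>165)
ps=[]
for b in [(325,235,352,262),(345,108,368,131)]:
    q,s=blob(w,b);P=plane(c,q,.04);ps.append(P);print(q.round(1),s,P.round(4))
d=ps[1]-ps[0];print(np.linalg.norm(d),np.degrees(np.arctan2(d[1],d[0])), ((ps[0]+ps[1])/2).round(4))
c2=cam('top');h=cv2.cvtColor(c2['img'],cv2.COLOR_BGR2HSV);V=h[...,2]
q=[]
for b,t in [((408,215,426,234),'boss'),((361,207,374,220),'eye')]:
    z=np.zeros(V.shape,bool);x0,y0,x1,y1=b;z[y0:y1,x0:x1]=1
    m=((h[...,1]<60)&(V>140)&z).astype(np.uint8)
    k=max(cv2.findContours(m,cv2.RETR_CCOMP,cv2.CHAIN_APPROX_NONE)[0],key=cv2.contourArea)
    m2=((V<90)&z); cy,cx=[a.mean() for a in np.nonzero(m2&(cv2.drawContours(np.zeros_like(m),[cv2.convexHull(k)],-1,1,-1)>0))]
    P=plane(c2,(cx,cy),.048);q.append(P);print(t,cx,cy,P.round(4))
d=q[1]-q[0];print(np.linalg.norm(d),np.degrees(np.arctan2(d[1],d[0])))
go((.491,.25,.14),0)
E
```

```text
pot [0.4997 0.246  0.085 ] edges [[0.4705, 0.2465, 0.085], [0.5295, 0.2455, 0.085]]
[334.4 246.2] [325 238  19  17 245] [0.4773 0.1558 0.04  ]
[351.5 115.6] [347 110  11  12  96] [0.4953 0.2995 0.04  ]
0.14488286878319825 82.82623123722206 [0.4863 0.2277 0.04  ]
boss 416.0769230769231 223.46153846153845 [ 0.4553 -0.3057  0.048 ]
eye 367.0 212.71428571428572 [ 0.4844 -0.1634  0.048 ]
0.14523102548233865 78.40782299160398
at [0.4613 0.2491 0.2497] go [0.0022 0.0597 0.2193] [-0.0003  0.0001 -0.0015]
```

The picture shifted a few pixels while the arm settled, so I'll measure the pot again now that it's still.

```bash
cat >> h.py <<'E'
def rim(c,x0,y0,x1,y1,z):
    h=cv2.cvtColor(c['img'],cv2.COLOR_BGR2HSV);m=((h[...,0]>4)&(h[...,0]<24)&(h[...,1]>150)&(h[...,2]>60)).astype(np.uint8)
    t=np.zeros_like(m);t[y0:y1,x0:x1]=m[y0:y1,x0:x1]
    k=max(cv2.findContours(t,cv2.RETR_EXTERNAL,cv2.CHAIN_APPROX_NONE)[0],key=cv2.contourArea)
    P=np.array([plane(c,p[0].astype(float),z)[:2] for p in k]);(cx,cy),r=cv2.minEnclosingCircle(P.astype(np.float32)*1000)
    print('rim',cv2.boundingRect(k),'centre mm',round(cx,1),round(cy,1),'r',round(r,1))
E
python3 - <<'E'
from h import *
c=cam('wrist');rim(c,310,125,410,222,.085)
c=cam('top');rim(c,205,190,245,225,.085);rim(c,295,185,330,215,.07)
c=cam('side');rim(c,260,125,295,162,.085);rim(c,298,180,325,214,.07)
go((.493,.25,.14),0)
E
```

```text
rim (327, 146, 66, 67) centre mm 493.8 248.8 r 32.0
rim (211, 197, 25, 22) centre mm 491.6 249.3 r 34.6
rim (303, 189, 21, 23) centre mm 517.5 -5.6 r 32.0
rim (268, 132, 19, 25) centre mm 484.7 217.7 r 60.3
rim (301, 184, 20, 27) centre mm 516.5 -29.6 r 51.0
at [0.4592 0.2511 0.2501] go [-0.0022  0.0678  0.2201] [-0.0003  0.      0.0001]
```

```bash
cat >> h.py <<'E'
def mean(n=8):
    a=[]
    for _ in range(n): a.append(bot.get_obs()['eef_pos']);bot.camera('top')
    a=np.array(a);print('mean',a.mean(0).round(4),'sd',a.std(0).round(4));return a.mean(0)
E
python3 - <<'E'
from h import *
mean(10);st()
E
```

```text
mean [0.4592 0.2514 0.2504] sd [0.0002 0.0002 0.0001]
1.83 [0.4597 0.251  0.2504] [[0.0, 1.0, 0.0], [1.0, -0.0, 0.0], [0.0, 0.0, -1.0]] 0.08537691718842796 0.0 [ 0.3 -0.1 -0.3]
```

```bash
python3 -m pendant '[-0.002,0.03,0.05,0,0,0,1, -0.005,0.06,0.12,0,0,0,1, -0.005,0.068,0.19,0,0,0,1, -0.005,0.068,0.22,0,0,0,1, -0.005,0.068,0.25,0,0,0,1, -0.005,0.068,0.28,0,0,0,1, -0.005,0.068,0.31,0,0,0,1, -0.005,0.068,0.335,0,0,0,1, -0.005,0.068,0.335,0,0,0,1, -0.005,0.068,0.335,0,0,0,1]'
python3 - <<'E'
from h import *
mean(4);st();c=cam('wrist');cv2.imwrite('pics/w2.png',c['img'])
E
```

```text
clock: 2.67
eef_pos: [0.4933, 0.248, 0.0822]
tool_rot: [0.707, 0.707, -0.001, -0.0]
ft_force: [0.2, -0.5, -0.7]
grip_width: 0.0855
grasp_force: 0.0
mean [0.4941 0.2484 0.0832] sd [0.0005 0.0003 0.0007]
2.87 [0.4947 0.2487 0.084 ] [[0.001, 1.0, 0.002], [1.0, -0.001, 0.001], [0.001, 0.002, -1.0]] 0.08520724564542632 0.0 [-0.   0.1 -0.2]
```

View pics/w2.png

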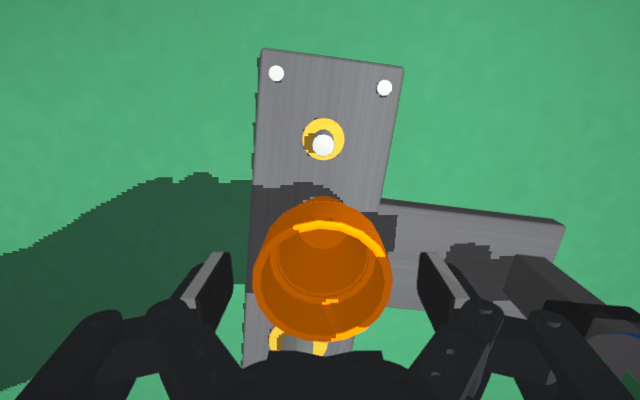

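The pot is centred between the pads: rim centre near (322,285), pads at columns 222 and 428. Closing.

```bash
python3 -m pendant '[0,0,0,0,0,0,0.5, 0,0,0,0,0,0,0.3, 0,0,0,0,0,0,0, 0,0,0,0,0,0,0, 0,0,0,0,0,0,0, 0,0,0,0,0,0,0, 0,0,0,0,0,0,0, 0,0,0,0,0,0,0, 0,0,0,0,0,0,0, 0,0,0,0,0,0,0]'
python3 - <<'E'
from h import *
mean(2);st()
E
```

```text
clock: 3.75
eef_pos: [0.4943, 0.2486, 0.0838]
tool_rot: [0.707, 0.707, 0.001, 0.0]
ft_force: [-1.7, -0.4, 5.3]
grip_width: 0.0572
grasp_force: 64.6
mean [0.4943 0.2486 0.0838] sd [0. 0. 0.]
3.85 [0.4943 0.2486 0.0838] [[0.001, 1.0, 0.001], [1.0, -0.001, 0.001], [0.001, 0.001, -1.0]] 0.057166332598301554 64.63541423901916 [-1.3  0.3  6. ]
```

```bash
python3 -m pendant '[0,0,-0.03,0,0,0,0, 0,0,-0.08,0,0,0,0, 0,0,-0.15,0,0,0,0, 0,0,-0.22,0,0,0,0, -0.05,0.005,-0.27,0,0,0,0, -0.11,0.01,-0.31,0,0,0,0, -0.18,0.015,-0.34,0,0,0,0, -0.25,0.02,-0.352,0,0,0,0, -0.32,0.03,-0.352,0,0,0,0, -0.38,0.035,-0.352,0,0,0,0]'
python3 -m pendant '[-0.04,0.005,0,0,0,0,0, -0.08,0.008,0,0,0,0,0, -0.11,0.01,0,0,0,0,0, -0.14,0.01,0,0,0,0,0, -0.157,0.01,0,0,0,0,0, -0.157,0.01,0,0,0,0,0, -0.157,0.01,0,0,0,0,0, -0.157,0.01,0,0,0,0,0, -0.157,0.01,0,0,0,0,0, -0.157,0.01,0,0,0,0,0]'
python3 - <<'E'
from h import *
mean(4);st();c=cam('wrist');cv2.imwrite('pics/w3.png',c['img'])
print(proj(c,(.517,-.006,.07)))
E
```

```text
clock: 4.68
eef_pos: [0.5115, 0.0562, 0.2593]
tool_rot: [0.708, 0.707, 0.0, 0.001]
ft_force: [0.3, -0.7, -1.5]
grip_width: 0.057
grasp_force: 64.2
clock: 5.52
eef_pos: [0.5161, -0.0194, 0.2588]
tool_rot: [0.707, 0.707, 0.0, -0.0]
ft_force: [1.0, -0.2, -0.8]
grip_width: 0.0572
grasp_force: 64.2
mean [ 0.5162 -0.0196  0.2588] sd [0.     0.0001 0.    ]
5.72 [ 0.5162 -0.0198  0.2588] [[0.0, 1.0, 0.0], [1.0, -0.0, 0.0], [0.0, 0.0, -1.0]] 0.05702025401194439 64.15754936635494 [-0.4 -0.8 -2. ]
[323.99108319 160.14588881]
```

View pics/w3.png

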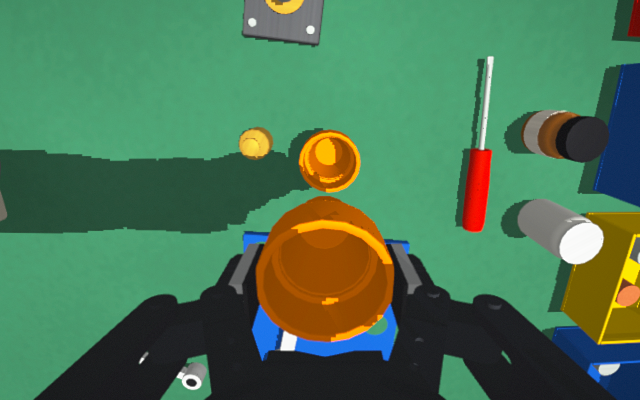

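The held pot is upright at (324,270). The standing pot is in view with its rim near (330,161). I'll measure both in this one view.

```bash
python3 - <<'E'
from h import *
c=cam('wrist');rim(c,285,115,375,193,.07)
h=cv2.cvtColor(c['img'],cv2.COLOR_BGR2HSV);m=((h[...,0]>4)&(h[...,0]<24)&(h[...,1]>150)&(h[...,2]>60)).astype(np.uint8);m[:193]=0
k=max(cv2.findContours(m,cv2.RETR_EXTERNAL,cv2.CHAIN_APPROX_NONE)[0],key=cv2.contourArea);print(cv2.boundingRect(k))
P=np.array([plane(c,p[0].astype(float),.260)[:2] for p in k])*1000
# rim arc: lower half of the picture contour (y below widest row)
from scipy.optimize import least_squares
i=P[:,1]<P[P[:,0].argmax(),1]-0; A=P[i]
s=least_squares(lambda q:np.hypot(A[:,0]-q[0],A[:,1]-q[1])-q[2],[516,-20,30],loss='soft_l1');print('held rim',s.x.round(1),len(A))
n=np.zeros(m.shape,np.uint8);h2=((h[...,0]>4)&(h[...,0]<24)&(h[...,1]>150)&(h[...,2]>60)).astype(np.uint8);n[115:193,285:375]=h2[115:193,285:375]
k=max(cv2.findContours(n,cv2.RETR_EXTERNAL,cv2.CHAIN_APPROX_NONE)[0],key=cv2.contourArea)
P=np.array([plane(c,p[0].astype(float),.07)[:2] for p in k])*1000
s=least_squares(lambda q:np.hypot(P[:,0]-q[0],P[:,1]-q[1])-q[2],[516,-6,30],loss='soft_l1');print('stand rim',s.x.round(1))
for sgn in 'x':
    A=P[P[:,1]<P[P[:,0].argmax(),1]];s=least_squares(lambda q:np.hypot(A[:,0]-q[0],A[:,1]-q[1])-q[2],[516,-6,30],loss='soft_l1');print('stand lower arc',s.x.round(1))
mean(1)
E
```

```text
rim (298, 130, 62, 62) centre mm 522.1 -7.2 r 31.1
(255, 196, 140, 145)
held rim [517.4 -21.   29.4] 169
stand rim [522.   -7.5  29.9]
stand lower arc [522.1  -8.1  29.6]
mean [ 0.5162 -0.0201  0.2588] sd [0. 0. 0.]
```

```bash
python3 -m pendant '[0.01,0.004,0.02,0,0,0,0, 0.02,0.007,0.06,0,0,0,0, 0.026,0.009,0.1,0,0,0,0, 0.026,0.009,0.14,0,0,0,0, 0.026,0.009,0.17,0,0,0,0, 0.026,0.009,0.19,0,0,0,0, 0.026,0.009,0.21,0,0,0,0, 0.026,0.009,0.217,0,0,0,0, 0.026,0.009,0.217,0,0,0,0, 0.026,0.009,0.217,0,0,0,0]'
python3 - <<'E'
from h import *
mean(3)
c=cam('side')
cv2.imwrite('pics/s2.png',cv2.resize(c['img'][120:240,240:400],None,fx=5,fy=5,interpolation=cv2.INTER_CUBIC))
h=cv2.cvtColor(c['img'],cv2.COLOR_BGR2HSV);m=((h[...,0]>4)&(h[...,0]<24)&(h[...,1]>150)&(h[...,2]>60))
for r in range(150,216,2):
    q=np.nonzero(m[r,290:340])[0]+290
    if len(q): print(r,q.min(),q.max(),end=' | ')
for z in (.15,.125,.08,.07,.044,0): print(z,proj(c,(.521,-.0075,z)).round(1))
E
```

```text
clock: 6.7
eef_pos: [0.5211, -0.0073, 0.1507]
tool_rot: [0.707, 0.707, 0.0, 0.0]
ft_force: [0.5, 0.5, -1.0]
grip_width: 0.0578
grasp_force: 64.2
mean [ 0.5213 -0.0073  0.151 ] sd [0.0002 0.     0.0002]
166 305 315 | 168 304 318 | 170 302 319 | 172 301 320 | 174 302 320 | 176 302 320 | 178 302 320 | 180 302 319 | 182 303 318 | 184 304 317 | 186 305 317 | 188 303 319 | 190 302 320 | 192 302 320 | 194 302 320 | 196 302 320 | 198 302 320 | 200 303 319 | 202 304 317 | 204 306 317 | 206 306 317 | 208 290 316 | 210 290 313 | 0.15 [309.7 172.9]
0.125 [310.  178.8]
0.08 [310.7 188.9]
0.07 [310.8 191.1]
0.044 [311.2 196.6]
0 [311.8 205.5]
```

View pics/s2.png

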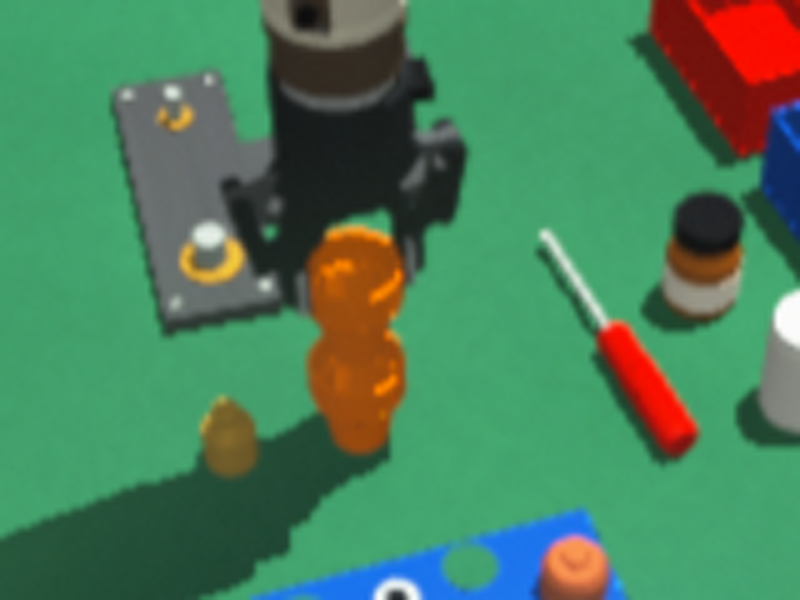

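The side view shows both pots upright and in line at column 311. Lowering slowly.

```bash
python3 -m pendant '[0,0,0.01,0,0,0,0, 0,0,0.02,0,0,0,0, 0,0,0.03,0,0,0,0, 0,0,0.04,0,0,0,0, 0,0,0.05,0,0,0,0, 0,0,0.06,0,0,0,0, 0,0,0.07,0,0,0,0, 0,0,0.08,0,0,0,0, 0,0,0.08,0,0,0,0, 0,0,0.08,0,0,0,0]'
python3 - <<'E'
from h import *
mean(2);o=bot.get_obs();print(o['ft_force'],o['ft_torque'])
E
```

```text
clock: 7.73
eef_pos: [0.5204, -0.0073, 0.1099]
tool_rot: [0.707, 0.707, -0.0, -0.0]
ft_force: [-0.2, 0.8, -1.0]
grip_width: 0.0573
grasp_force: 64.2
mean [ 0.5205 -0.0073  0.11  ] sd [0.0001 0.     0.0002]
[ 0.51447267  0.0228348  -0.77967646] [-0.01790397 -0.00944686  0.01271321]
```

Free so far; final TCP height should be about 0.095.

```bash
python3 -m pendant '[0,0,0.004,0,0,0,0, 0,0,0.008,0,0,0,0, 0,0,0.012,0,0,0,0, 0,0,0.015,0,0,0,0, 0,0,0.018,0,0,0,0, 0,0,0.02,0,0,0,0, 0,0,0.022,0,0,0,0, 0,0,0.024,0,0,0,0, 0,0,0.024,0,0,0,0, 0,0,0.024,0,0,0,0]'
python3 - <<'E'
from h import *
mean(2);o=bot.get_obs();print(o['ft_force'],o['ft_torque'])
E
```

```text
clock: 8.67
eef_pos: [0.5207, -0.0073, 0.0983]
tool_rot: [0.707, 0.707, 0.0, 0.0]
ft_force: [-0.1, 0.5, -1.6]
grip_width: 0.0575
grasp_force: 64.2
mean [ 0.5207 -0.0073  0.0983] sd [0. 0. 0.]
[ 0.23162079 -0.1513705  -0.2470358 ] [-0.03041761  0.01016085  0.03609474]
```

```bash
python3 -m pendant '[0,0,0.001,0,0,0,0, 0,0,0.002,0,0,0,0, 0,0,0.003,0,0,0,0, 0,0,0.004,0,0,0,0, 0,0,0.005,0,0,0,0, 0,0,0.006,0,0,0,0, 0,0,0.007,0,0,0,0, 0,0,0.007,0,0,0,0, 0,0,0.007,0,0,0,0, 0,0,0.007,0,0,0,0]'
python3 - <<'E'
from h import *
mean(2);o=bot.get_obs();print(o['ft_force'],o['ft_torque'])
E
```

```text
clock: 9.6
eef_pos: [0.521, -0.0073, 0.0952]
tool_rot: [0.707, 0.707, 0.0, 0.0]
ft_force: [0.2, 0.5, 4.0]
grip_width: 0.0574
grasp_force: 64.5
mean [ 0.521  -0.0073  0.0952] sd [0. 0. 0.]
[-0.52916591 -0.38961014  4.26120118] [ 0.02149587 -0.03376484  0.06504416]
```

Contact at the predicted height (0.0952, 4 N). Now release and lift.

```bash
python3 -m pendant '[0,0,0,0,0,0,0.8, 0,0,0,0,0,0,0.9, 0,0,0,0,0,0,1, 0,0,0,0,0,0,1, 0,0,0,0,0,0,1, 0,0,0,0,0,0,1, 0,0,-0.03,0,0,0,1, 0,0,-0.08,0,0,0,1, 0,0,-0.15,0,0,0,1, 0,0,-0.22,0,0,0,1]'
python3 - <<'E'
from h import *
mean(4); st()
c=cam('wrist');cv2.imwrite('pics/w4.png',c['img']);rim(c,250,60,400,330,.096)
go((.457,-.235,.26),-11.6)
E
```

```text
clock: 10.53
eef_pos: [0.5196, -0.0073, 0.2051]
tool_rot: [0.707, 0.707, -0.001, -0.001]
ft_force: [0.3, 1.3, -0.3]
grip_width: 0.0851
grasp_force: 0.0
mean [ 0.5227 -0.0073  0.2095] sd [0.0019 0.     0.0031]
10.73 [ 0.5214 -0.0073  0.206 ] [[0.001, 1.0, 0.003], [1.0, -0.001, -0.0], [-0.0, 0.003, -1.0]] 0.08503174561430367 0.0 [ 0.1  1.2 -0.2]
rim (284, 150, 80, 88) centre mm 522.6 -4.4 r 34.2
at [ 0.5204 -0.0073  0.2045] go [-0.4556 -0.1265 -0.1109] [-0.0001 -0.      0.0642]
```

View pics/w4.png

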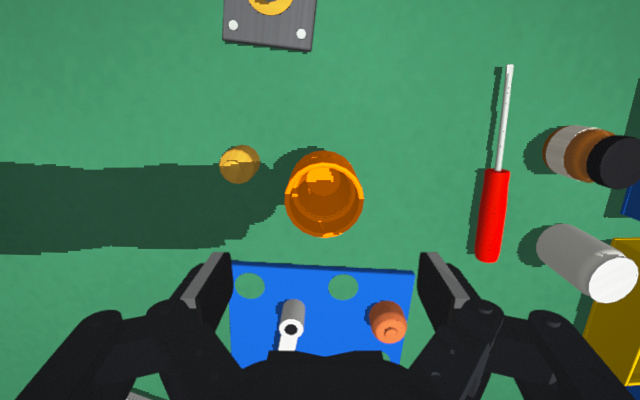

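The pots are nested squarely, with the rim centre near (324,194) and nothing else disturbed. Moving over the lever.

```bash
python3 -m pendant '[-0.03,-0.005,-0.05,0,0,0.006,1, -0.09,-0.015,-0.1,0,0,0.015,1, -0.15,-0.03,-0.151,0,0,0.025,1, -0.22,-0.045,-0.151,0,0,0.035,1, -0.29,-0.06,-0.151,0,0,0.045,1, -0.36,-0.075,-0.151,0,0,0.055,1, -0.43,-0.09,-0.151,0,0,0.06,1, -0.48,-0.1,-0.151,0,0,0.064,1, -0.501,-0.105,-0.151,0,0,0.064,1, -0.501,-0.105,-0.151,0,0,0.064,1]'
python3 - <<'E'
from h import *
mean(8); st()
c=cam('wrist');cv2.imwrite('pics/w5.png',c['img'])
E
```

```text
clock: 11.62
eef_pos: [0.4666, -0.2595, 0.2782]
tool_rot: [0.776, 0.631, -0.001, -0.002]
ft_force: [0.5, 0.6, 0.5]
grip_width: 0.0856
grasp_force: 0.0
mean [ 0.4678 -0.257   0.2794] sd [0.0006 0.0011 0.0007]
12.02 [ 0.4684 -0.2566  0.2804] [[0.198, 0.98, 0.0], [0.98, -0.198, 0.0], [0.0, 0.0, -1.0]] 0.08530409437877007 0.0 [-0.   1.3 -0.4]
```

View pics/w5.png

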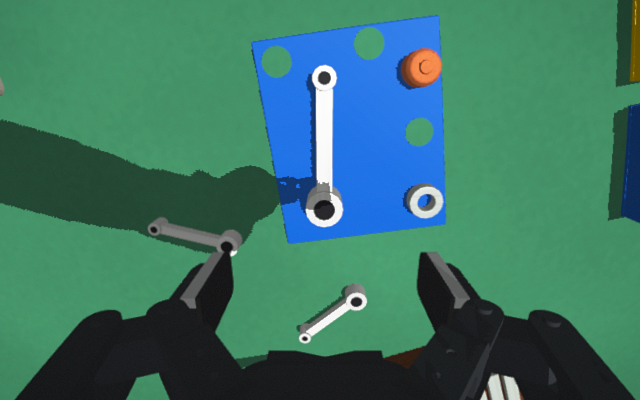

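The lever is in full view, boss dimple near (324,210) and eye dimple near (324,77), bar aligned with the fingers. The other levers, at (228,244) and (357,300), are smaller and off the tray.

```bash
cat >> h.py <<'E'
def dimple(c,box,z,thr=80):
    x0,y0,x1,y1=box;V=c['img'].max(2);m=np.zeros(V.shape,np.uint8);m[y0:y1,x0:x1]=V[y0:y1,x0:x1]<thr
    n,l,s,ce=cv2.connectedComponentsWithStats(m);i=1+s[1:,4].argmax();P=plane(c,ce[i],z);print('dimple',ce[i].round(1),s[i].tolist(),P.round(4));return P
E
python3 - <<'E'
from h import *
c=cam('wrist');b=dimple(c,(308,196,340,225),.048);e=dimple(c,(312,66,336,90),.048)
d=e-b;L=np.linalg.norm(d);phi=np.degrees(np.arctan2(d[1],d[0]));B=b+d/L*.0505;print(L,phi,B.round(4))
m=mean(4);go((B[0],B[1],.042),phi-90)
E
```

```text
dimple [323.6 209.1] [314, 200, 20, 19, 305] [ 0.4585 -0.3083  0.048 ]
dimple [323.9  77.3] [319, 72, 11, 12, 108] [ 0.4877 -0.1664  0.048 ]
0.14490310661578001 78.35431294257445 [ 0.4687 -0.2588  0.048 ]
mean [ 0.4682 -0.2572  0.2805] sd [0.0001 0.0002 0.    ]
at [ 0.468  -0.2575  0.2804] go [-0.0022  0.0017  0.4768] [0.0001 0.     0.0006]
```

```bash
python3 -m pendant '[0,0,0.03,0,0,0,1, -0.001,0.001,0.08,0,0,0,1, -0.002,0.002,0.14,0,0,0,1, -0.002,0.002,0.2,0,0,0,1, -0.002,0.002,0.26,0,0,0,1, -0.002,0.002,0.31,0,0,0,1, -0.002,0.002,0.34,0,0,0,1, -0.002,0.002,0.356,0,0,0,1, -0.002,0.002,0.356,0,0,0,1, -0.002,0.002,0.356,0,0,0,1]'
python3 - <<'E'
from h import *
m=mean(8);c=cam('wrist')
for p in [(.4877,-.1664,.048),(.4585,-.3083,.048)]:
    u=proj(c,p);print(u.round(1))
    try:
        x,y=u.astype(int);dimple(c,(x-16,y-16,x+16,y+16),.048)
    except Exception as ex: print(ex)
go((.4687,-.2588,.042),-11.65)
E
```

```text
clock: 13.15
eef_pos: [0.469, -0.2591, 0.1027]
tool_rot: [0.775, 0.632, 0.0, 0.0]
ft_force: [0.5, -0.5, 0.1]
grip_width: 0.0854
grasp_force: 0.0
mean [ 0.4695 -0.2594  0.1035] sd [0.0003 0.0002 0.0004]
[320.8  55.3]
dimple [320.3  55.1] [308, 42, 26, 28, 553] [ 0.4875 -0.1663  0.048 ]
[321.3 301.7]
dimple [320.7 302. ] [305, 287, 32, 30, 863] [ 0.4581 -0.3085  0.048 ]
at [ 0.469  -0.259   0.1028] go [ 0.0004 -0.0007  0.1216] [0.0003 0.0001 0.0005]
```

Consistent to 0.4 mm. Descend and close.

```bash
python3 -m pendant '[0,0,0.02,0,0,0,1, 0,0,0.04,0,0,0,1, 0,0,0.06,0,0,0,1, 0,0,0.08,0,0,0,1, 0,0,0.1,0,0,0,1, 0,0,0.115,0,0,0,1, 0,0,0.121,0,0,0,0.8, 0,0,0.121,0,0,0,0.7, 0,0,0.121,0,0,0,0.6, 0,0,0.121,0,0,0,0.5]'
python3 -m pendant '[0,0,0,0,0,0,0.3, 0,0,0,0,0,0,0.2, 0,0,0,0,0,0,0, 0,0,0,0,0,0,0, 0,0,0,0,0,0,0, 0,0,0,0,0,0,0, 0,0,0,0,0,0,0, 0,0,0,0,0,0,0, 0,0,0,0,0,0,0, 0,0,0,0,0,0,0]'
python3 -c "
from h import *
mean(2);st();print(bot.get_obs()['ft_torque'])"
```

```text
clock: 14.43
eef_pos: [0.4692, -0.2592, 0.0422]
tool_rot: [0.775, 0.632, 0.0, 0.0]
ft_force: [0.1, 0.4, 0.5]
grip_width: 0.0429
grasp_force: 0.0
clock: 15.27
eef_pos: [0.469, -0.2591, 0.0425]
tool_rot: [0.775, 0.632, 0.0, 0.0]
ft_force: [-1.6, 0.6, 6.3]
grip_width: 0.0171
grasp_force: 60.5
mean [ 0.4689 -0.2591  0.0425] sd [0. 0. 0.]
15.37 [ 0.469  -0.2591  0.0425] [[0.201, 0.98, 0.001], [0.98, -0.201, -0.001], [-0.0, 0.001, -1.0]] 0.01704285948605424 60.5456006526947 [-2.1  0.8  5.6]
[ 0.0841578   0.43672972 -0.00534629]
```

```bash
python3 -m pendant '[0,0,-0.01,0,0,0,0, 0,0,-0.025,0,0,0,0, 0,0,-0.05,0,0,0,0, 0,0,-0.09,0,0,0,0, 0,0,-0.14,0,0,0,0, 0,0,-0.2,0,0,0,0, 0,0,-0.26,0,0,0,0, 0,0,-0.3,0,0,0,0, 0,0,-0.32,0,0,0,0, 0,0,-0.32,0,0,0,0]'
python3 - <<'E'
from h import *
m=mean(6);st();print(bot.get_obs()['ft_torque'])
c=cam('wrist');z=m[2]-.0425+.048
# dimples relative to the tool
for p in [(.4877,-.1664),(.4585,-.3083)]:
    u=proj(c,(p[0],p[1],z));x,y=u.astype(int);P=dimple(c,(x-20,y-20,x+20,y+20),z);print((P-m).round(4))
E
```

```text
clock: 16.2
eef_pos: [0.47, -0.2595, 0.2043]
tool_rot: [0.775, 0.632, 0.001, 0.002]
ft_force: [1.2, 1.0, -3.7]
grip_width: 0.0171
grasp_force: 59.4
mean [ 0.4683 -0.2587  0.2011] sd [0.0009 0.0005 0.0017]
16.5 [ 0.4677 -0.2583  0.1998] [[0.201, 0.98, -0.004], [0.98, -0.201, 0.002], [0.001, -0.004, -1.0]] 0.017034156990151393 59.413461685180664 [ 0.   0.7 -3.5]
[-0.05289638  0.0098784  -0.003792  ]
dimple [323.9  33.3] [304, 14, 39, 40, 1384] [ 0.4879 -0.1661  0.2066]
[0.0195 0.0926 0.0055]
dimple [322.5 382. ] [303, 365, 40, 35, 1400] [ 0.4584 -0.3063  0.2066]
[-0.0099 -0.0476  0.0055]
```

Grip is level and balanced (negligible torque about the bar). Now travel to a stand-off beside the fixture line, high enough to see both posts.

```bash
python3 -c "
from h import *
go((.436,.20,.25),-6.8)"
```

```text
at [ 0.4679 -0.2585  0.2001] go [ 0.8856 -0.2467 -0.0982] [-0.001  -0.0004 -0.0265]
```

```bash
python3 -m pendant '[0.02,-0.005,-0.02,0,0,-0.002,0, 0.07,-0.02,-0.05,0,0,-0.004,0, 0.14,-0.04,-0.08,0,0,-0.006,0, 0.21,-0.06,-0.098,0,0,-0.008,0, 0.28,-0.08,-0.098,0,0,-0.01,0, 0.35,-0.1,-0.098,0,0,-0.012,0, 0.42,-0.12,-0.098,0,0,-0.014,0, 0.48,-0.135,-0.098,0,0,-0.016,0, 0.54,-0.15,-0.098,0,0,-0.018,0, 0.6,-0.168,-0.098,0,0,-0.02,0]'
python3 -c "
from h import *
go((.436,.20,.25),-6.8)"
```

```text
clock: 17.38
eef_pos: [0.446, 0.0539, 0.2514]
tool_rot: [0.754, 0.657, 0.0, 0.0]
ft_force: [0.8, 0.3, -3.3]
grip_width: 0.0165
grasp_force: 59.4
at [0.446  0.0539 0.2514] go [ 0.2867 -0.0601  0.0029] [ 0.0002 -0.0001 -0.0062]
```

```bash
python3 -m pendant '[0.05,-0.015,0,0,0,-0.002,0, 0.11,-0.03,0,0,0,-0.004,0, 0.16,-0.04,0,0,0,-0.006,0, 0.2,-0.05,0,0,0,-0.006,0, 0.24,-0.055,0,0,0,-0.006,0, 0.265,-0.06,0,0,0,-0.006,0, 0.28,-0.06,0,0,0,-0.006,0, 0.28,-0.06,0,0,0,-0.006,0, 0.28,-0.06,0,0,0,-0.006,0, 0.28,-0.06,0,0,0,-0.006,0]'
python3 - <<'E'
from h import *
mean(8);st();c=cam('wrist');cv2.imwrite('pics/w6.png',c['img'])
print(proj(c,(.475,.157,.04)),proj(c,(.493,.301,.04)))
E
```

```text
clock: 18.22
eef_pos: [0.4361, 0.194, 0.2508]
tool_rot: [0.749, 0.663, -0.0, 0.0]
ft_force: [0.1, 0.2, -3.9]
grip_width: 0.017
grasp_force: 59.4
mean [0.4363 0.1939 0.2509] sd [0.0001 0.0001 0.    ]
18.62 [0.4363 0.1943 0.2508] [[0.121, 0.993, -0.0], [0.993, -0.121, 0.0], [0.0, -0.0, -1.0]] 0.017095085174530796 59.39532816410065 [ 0.3 -1.  -4. ]
[362.8176252  198.39272035] [368.4266167   53.82711718]
```

View pics/w6.png

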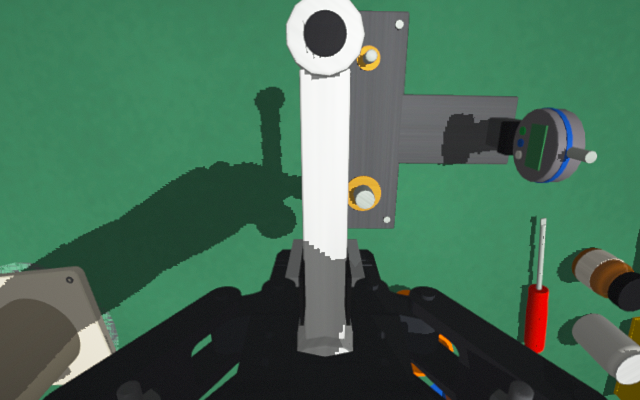

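Both posts are visible: thick post top near (365,199), thin near (371,57). The lever is held level and the nest and driver are undisturbed.

```bash
python3 - <<'E'
from h import *
c=cam('wrist');h=cv2.cvtColor(c['img'],cv2.COLOR_BGR2HSV);ps=[]
for b in [(352,182,385,214),(363,45,382,68)]:
    x0,y0,x1,y1=b;m=np.zeros(h.shape[:2],np.uint8);m[y0:y1,x0:x1]=(h[y0:y1,x0:x1,1]<70)&(h[y0:y1,x0:x1,2]>165)
    n,l,s,ce=cv2.connectedComponentsWithStats(m);i=1+s[1:,4].argmax();P=plane(c,ce[i],.04);ps.append(P);print(ce[i].round(1),s[i].tolist(),P.round(4))
d=ps[1]-ps[0];L=np.linalg.norm(d);phi=np.degrees(np.arctan2(d[1],d[0]));print(L,phi)
mid=(ps[0]+ps[1])/2;B=mid-d/L*(.0725-.0505);print('balance target',B.round(4))
m=mean(2);z=m[2]-.0425+.048
P=dimple(c,(300,8,352,60),z);print('eye rel tool',(R.from_quat(bot.get_obs()['tool_rot']).as_matrix().T@(P-m)).round(4))
go((B[0],B[1],.20),phi-90)
E
```

```text
[364.8 199.3] [356, 191, 19, 18, 265] [0.4771 0.1558 0.04  ]
[371.1  55.3] [366, 50, 11, 12, 103] [0.4954 0.2994 0.04  ]
0.14484261433363504 82.72438872503828
balance target [0.4835 0.2058 0.04  ]
mean [0.4363 0.1945 0.2508] sd [0. 0. 0.]
dimple [324.5  33. ] [304, 11, 42, 45, 1511] [0.4491 0.2882 0.2563]
eye rel tool [ 0.0945  0.0014 -0.0055]
at [0.4363 0.1946 0.2508] go [0.0335 0.091  0.1016] [-0.      0.      0.0021]
```

```bash
python3 -m pendant '[0.01,0.03,0.02,0,0,0.001,0, 0.025,0.06,0.05,0,0,0.002,0, 0.033,0.085,0.09,0,0,0.002,0, 0.033,0.091,0.13,0,0,0.002,0, 0.033,0.091,0.17,0,0,0.002,0, 0.033,0.091,0.2,0,0,0.002,0, 0.033,0.091,0.225,0,0,0.002,0, 0.033,0.091,0.245,0,0,0.002,0, 0.033,0.091,0.255,0,0,0.002,0, 0.033,0.091,0.26,0,0,0.002,0]'
python3 - <<'E'
from h import *
mean(10);st();go((.4835,.2058,.1205),-7.28)
c=cam('side');cv2.imwrite('pics/s3.png',cv2.resize(c['img'][80:230,220:420],None,fx=4,fy=4,interpolation=cv2.INTER_CUBIC))
E
```

```text
clock: 19.65
eef_pos: [0.4831, 0.2055, 0.1201]
tool_rot: [0.75, 0.661, -0.001, -0.0]
ft_force: [0.1, 0.1, -3.2]
grip_width: 0.0168
grasp_force: 59.4
mean [0.4838 0.2057 0.1212] sd [0.0003 0.0001 0.0006]
20.15 [0.4837 0.2057 0.1212] [[0.126, 0.992, 0.001], [0.992, -0.126, 0.0], [0.0, 0.001, -1.0]] 0.01726606172569499 59.35391306877136 [ 0.3 -0.2 -3.6]
at [0.4837 0.2057 0.1212] go [ 0.0002 -0.0004  0.0015] [ 0.0002 -0.0001  0.0002]
```

View pics/s3.png

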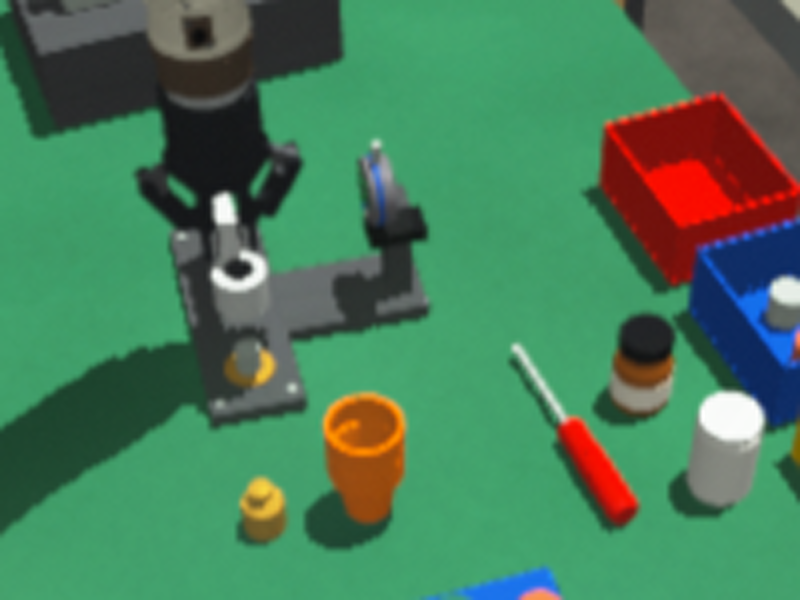

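Side view: the boss at about (240,285) is directly over the thick post at (248,350), the lever is level, and the pots are nested and upright. The arm is still, so I'm handing in.

```bash
python3 -m pendant '[0,0,0.001,0,0,0,0, 0,0,0.001,0,0,0,0, 0,0,0.001,0,0,0,0, 0,0,0.001,0,0,0,0, 0,0,0.001,0,0,0,0, 0,0,0.001,0,0,0,0, 0,0,0.001,0,0,0,0, 0,0,0.001,0,0,0,0, 0,0,0.001,0,0,0,0, 0,0,0.001,0,0,0,0]'
python3 -c "
from workcell import bot
print(abs(bot.get_obs()['joint_vel']).max());print(bot.job_done())"
```

```text
clock: 21.03
eef_pos: [0.4835, 0.2056, 0.1203]
tool_rot: [0.75, 0.661, -0.0, 0.0]
ft_force: [0.7, 0.3, -3.9]
grip_width: 0.0169
grasp_force: 59.4
0.0018023955974441012
the job is handed in; nothing more can be done
None
```

The job is handed in at about 21 s: the loose pot is nested in the standing pot and released, and the lever is held still and level by its balance point over the posts, about 5 cm above their tops by calculation; no verdict came back.

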